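# Bring the blue pot to the filling spout

## Robot

A 7-joint arm with a two-finger parallel gripper is mounted at the origin on the work surface. World frame = base frame: x ahead of the robot, y to its left, z up, the work surface at z = 0. Lengths are in m, angles in rad, forces in N, time in s.
With the tool pointing down it reaches from about 0.425 to 0.95 m from the base axis. Payload 16.7 kg.
Tool frame: the origin (TCP) lies midway between the tips of the shut fingers; the grasp point (between the pads) lies 19 mm behind it; z points along the fingers, y is the line along which they close (so a half turn about z gives the same grasp; the last joint's range is limited). The gripper opens to 94 mm and grips with 3 to 60 N. Pads are 16 mm wide; open, the fingers measure 119 mm over their backs; the gripper's body (75 mm by 177 mm) begins 78 mm behind the grasp point.
Start: joints at [1.167, 0.426, 0.074, 1.606, -0.034, 1.111, -0.067], TCP at [0.169, -0.653, 0.205] pointing down, gripper open.
Joint ranges: [-2.85, 2.85], [-0.5, 2.14], [-1.23, 1.37], [0.21, 2.46], [-1.02, 4.16], [0.16, 2.05], [-2.73, 2.73]. Speed limits (rad/s): [1.89, 1.89, 2.39, 2.39, 3.01, 3.01, 3.01].

## Interface

Orientations are given as a rotation vector (axis times angle).
In Python, from rig import arm, read_camera, get_calibration, ticket, models gives the robot as it stands. The module is installed in compiled form; this text tells all that it offers.
- The arm moves only by the tool send_rows, never from a script. Its argument "commands" is a list of rows, each a list of 7 numbers: the closure, from 0 (fully open) to 1 (shut), then the shift along the world's x, y, z in m, then the turn, a rotation vector about the world's x, y, z in degrees. A call has 1 to 12 rows; each row is the pose to reach, as a shift and turn from the pose commanded when the call began; what a row does not reach only later rows make up. A row lasts 1/8 s, in which the tool goes at most 62.5 mm and 10.7 degrees, less where a joint would pass 70% of its speed; a pose out of reach is approached as far as the arm can. A call with a gripper value outside its range is refused whole. The fingers move at their own pace and stop on an object; "squeeze" is the grip in N (left out, the last holds). Time passes only in rows, so rows that repeat a pose let the fingers close. It gives the time, the measured TCP pose, the force, the opening and the grip force at its end, in the units of the state.
- arm.state(): the state, without advancing time (a new reading comes with each control period).
- read_camera(name): name is "scene" or "top"; returns the picture (400x640x3 uint8, blue, green, red); there is no depth.
- get_calibration(name): a dict with "camera_matrix" (3x3 intrinsics, pixels), "rvec" (rotation vector, rad) and "tvec" (3), from world to camera coordinates, as OpenCV has them. Camera axes: x right, y down, z forward; pixel columns grow to the right and rows downward; lengths in m; the calibration is good to about 2 mm. A picture is of the moment at which its call begins. get_calibration takes no time and is no camera call.
- ticket.sign_off(): hands the job in; it is judged then, once.
Trained networks look in the newest picture that a camera, given by its name, has taken for a name from the list of things; names that differ only in an ending like _2 or _b are one class to them, and where a whole thing is asked for, a point or a joint stands for the part that bears it (a point fixed in the world has none). Each returns a list of dicts, best first, with "score" (0 to 1); they miss things now and then, are a little off and sometimes report something else, mostly with a low value. They report only what shows in the picture. A call takes as long as a camera call.
- models.cut_out(name, camera): "region" (400x640 bool, what is visible of it) and "bbox" ([left, top, width, height] in pixels, round what is visible of it).
The state is a dict: "t": time; "joint_pos": joint angles; "joint_velocities": joint speeds; "effort": joint torques, N m; "tool_pos": TCP position; "tcp_rot": TCP orientation; "wrist_force": force on the tool from outside, world axes, zero at the start; "wrist_torque": the same for the moment, N m; "finger_gap": finger opening in m; "finger_force": force on a finger pad.
Only numpy, scipy, OpenCV 4.12 (cv2) and the standard library are available. Lean on these libraries where they do the work, as an engineer would, in place of code of your own. Each camera call takes 0.05 s, during which the arm holds its last target. There are 200 camera calls.

## Task

Turn the grey pot wheel by pushing on its spokes with a fingertip until the blue pot stands at the red line, right where the spout fills. Then push the parked brass spout round until it is fully home, with its outlet over the blue pot. Push lightly and grip nothing; do not touch, lift or upset the pots, and leave everything else on the table alone.

Things in the scene. Friction and masses are not known exactly. Their poses are not given: they have to be found in the camera images.
- station: fixed filling station. Origin on the table, on the wheel's vertical axis; x runs level along the red line on the foot plate to the spout's post. Foot plate 70 mm wide, 12 mm high, up to 400 mm from the axis; steel post 26 mm across at x = 210 mm, 137 mm high; white tank 90 mm across with black cap at x = 345 mm, 186 mm high
- fill_place (a point): filling place: point above the red line's direction, 70 mm from the wheel's axis on the side of the post, on the level of the wheel's top (55 mm above the table). A pot here has its centre straight below the spout when the spout is fully home
- spout_pivot (a point): on the vertical axis of the spout, top of the steel post, 145 mm above the table, 210 mm from the wheel's axis
- spout (a joint): spout angle in rad about its vertical axis: 0 = fully home at its stop, pointing from the post straight to the wheel's axis over the red line; grows anticlockwise seen from above up to 1.6; parked at 1.1 to 1.45 at the start. Stays where it is left; about 1.2 N at 90 mm from the axis moves it
- spout_tip (a point): lower end of the spout's outlet, 140 mm from the pivot, 125 mm above the table. The spout is a level brass tube 12 mm thick, its centre line 145 mm above the table, with dark hub 34 mm across on the post (top 159 mm) and an outlet 16 mm across at its end
- wheel: grey round turntable, 210 mm across, top 55 mm above the table; turns both ways and stays where it is left (about 1 N at a spoke turns it). Origin on its vertical axis at table height; its x and y turn with it. Steel boss 36 mm across in the middle, 75 mm high. Pots stand 70 mm from the axis, half-way between the spokes' directions
- spoke_ball (a point): centre of the black ball (22 mm across) at the end of the spoke along the wheel's +x, 168 mm from the axis, 45 mm above the table. Four alike steel spokes, 12 mm thick, point level along the wheel's +x, +y, -x, -y and stick out of the disc from radius 105 to 165 mm
- pot_blue: blue open empty paint pot, 48 mm across the rim, 45 mm tall, loose, standing on the wheel (friction only); origin at the centre of its underside: the one to be filled
- pot_red: red open empty paint pot, 48 mm across the rim, 45 mm tall, loose, standing on the wheel (friction only); origin at the centre of its underside
- pot_yellow: yellow open empty paint pot, 48 mm across the rim, 45 mm tall, loose, standing on the wheel (friction only); origin at the centre of its underside
- pot_white: white open empty paint pot, 48 mm across the rim, 45 mm tall, loose, standing on the wheel (friction only); origin at the centre of its underside
- paint_can: loose closed paint can, 84 mm across, 110 mm tall, orange label; bystander; origin at the centre of its underside
- tape: loose roll of green tape lying flat, 96 mm across, 25 mm high; bystander; origin at the centre of its underside
- mallet: loose hammer lying on the table; bystander
- palette_knife: loose spatula-like palette knife lying on the table; bystander
- thinner: loose amber bottle, 60 mm across, 160 mm tall; bystander; origin at the centre of its underside

How it is judged:
By the outcome, as a careful person would: the job done as asked, in the order asked, and still so for the second after the job is handed in, with the robot touching nothing.
It also fails if it takes over 61 s, if anything falls off the work surface, if the arm or the gripper's body presses on something with over 40 N, if the wrist force passes 120 N, or if a joint passes its speed limit or range.

## Working session

There is one attempt and no reset: what is moved stays moved. The work goes in short steps, Python scripts to look and compute and a tool call to move; the robot and the scene stay as the last step left them, time stands still between calls to the robot, and variables do not carry over. Pictures are saved under pics/ and viewed, at most 10 in all, crops included, and the job is handed in when it is done.

Besides the shell and the picture viewer there is one more tool, called after "Call:" in YAML: its name, and indented under it one key for each argument. send_rows: Moves the arm, as the interface text tells. Its arguments: {"type":"object","properties":{"commands":{"type":"array","items":{"type":"array","items":{"type":"number"}}},"squeeze":{"type":"number"}},"required":["commands"]}

```bash
mkdir -p pics
cat > h.py <<'E'
import numpy as np, cv2
from rig import arm, read_camera, get_calibration, ticket, models
def ray(cam,uv,z):
    c=get_calibration(cam);R=cv2.Rodrigues(np.array(c["rvec"],float))[0];t=np.array(c["tvec"],float).ravel()
    d=R.T@np.linalg.inv(c["camera_matrix"])@np.array([uv[0],uv[1],1.]);o=-R.T@t
    return o+d*(z-o[2])/d[2]
def proj(cam,P):
    c=get_calibration(cam)
    return cv2.projectPoints(np.array(P,float).reshape(-1,1,3),np.array(c["rvec"],float),np.array(c["tvec"],float),np.array(c["camera_matrix"],float),None)[0].reshape(-1,2)
E
python3 - <<'E'
from h import *
for c in("top","scene"):
    cv2.imwrite(f"pics/{c}0.png",read_camera(c))
    for n,z in(("wheel",.055),("pot_blue",.045+.055),("pot_red",.1),("pot_yellow",.1),("pot_white",.1),("spout",.145),("station",.012),("spoke_ball",.045)):
        for r in models.cut_out(n,c)[:4]:
            ys,xs=np.nonzero(r["region"]); 
            if len(xs): print(c,n,round(r["score"],2),r["bbox"],(int(xs.mean()),int(ys.mean())),ray(c,(xs.mean(),ys.mean()),z).round(3))
    C=get_calibration(c);R=cv2.Rodrigues(np.array(C["rvec"],float))[0];print("cam",(-R.T@np.array(C["tvec"]).ravel()).round(3))
E
```

```text
top wheel 0.73 [267.3, 156.8, 94.1, 96.2] (316, 206) [ 0.586 -0.009  0.055]
top pot_blue 0.7 [289.2, 193.7, 14.7, 11.1] (295, 197) [0.605 0.061 0.1  ]
top pot_red 0.49 [301.2, 217.5, 19.7, 13.2] (310, 224) [0.521 0.011 0.1  ]
top pot_yellow 0.73 [332.4, 203.7, 12.5, 15.4] (337, 209) [ 0.568 -0.075  0.1  ]
top pot_white 0.6 [311.2, 177.5, 19.1, 14.7] (322, 183) [ 0.655 -0.024  0.1  ]
top spout 0.48 [250.0, 204.1, 11.3, 32.2] (256, 221) [0.521 0.18  0.145]
top station 0.59 [205.2, 183.5, 90.6, 89.9] (245, 240) [0.471 0.228 0.012]
top spoke_ball 0.66 [271.5, 160.6, 95.7, 93.1] (316, 207) [ 0.584 -0.009  0.045]
cam [0.334 0.02  1.748]
scene wheel 0.57 [329.5, 132.6, 48.1, 36.2] (350, 148) [0.499 0.233 0.055]
scene wheel 0.56 [249.9, 169.5, 128.3, 105.4] (312, 221) [ 0.599 -0.018  0.055]
scene wheel 0.31 [410.7, 133.6, 30.1, 45.5] (425, 154) [0.669 0.378 0.055]
scene pot_blue 0.82 [327.5, 192.3, 16.3, 17.5] (334, 201) [0.613 0.05  0.1  ]
scene pot_red 0.65 [290.7, 179.8, 21.4, 22.5] (299, 192) [0.527 0.003 0.1  ]
scene pot_red 0.19 [329.2, 131.6, 50.1, 40.8] (349, 148) [0.52  0.206 0.1  ]
scene pot_yellow 0.78 [279.8, 215.0, 16.2, 16.5] (288, 223) [ 0.575 -0.082  0.1  ]
scene pot_yellow 0.55 [326.0, 191.5, 16.2, 18.1] (334, 201) [0.612 0.05  0.1  ]
scene pot_white 0.87 [317.0, 219.9, 19.7, 25.8] (325, 232) [ 0.66  -0.033  0.1  ]
scene spout 0.87 [330.5, 132.4, 49.2, 38.5] (350, 148) [0.542 0.18  0.145]
scene station 0.68 [313.8, 83.7, 67.2, 110.8] (342, 135) [0.427 0.278 0.012]
scene station 0.66 [280.1, 216.9, 19.2, 16.3] (289, 222) [ 0.539 -0.051  0.012]
scene spoke_ball 0.87 [246.8, 167.7, 129.9, 110.1] (312, 222) [ 0.595 -0.016  0.045]
cam [ 1.051 -0.455  1.22 ]
```

View pics/top0.png

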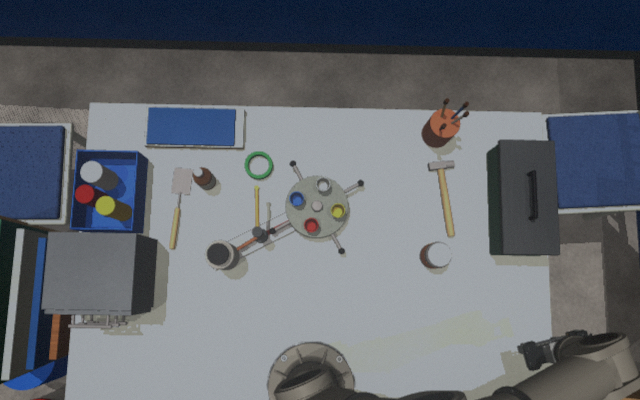

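View pics/scene0.png

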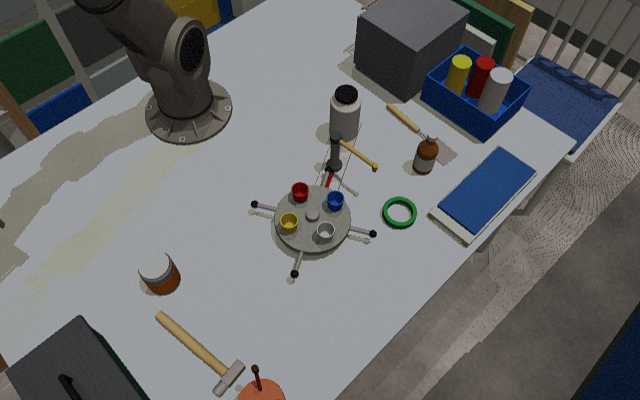

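The top view shows the wheel at (316,207), with spoke balls near (293,163), (361,183), (341,251) and (272,231). The blue pot is at (297,199), the post at (260,235) and the tank at (222,254). The spout points up, to (257,188).

```bash
cat > m.py <<'E'
from h import *
import sys
im=read_camera("top"); g=cv2.cvtColor(im,cv2.COLOR_BGR2GRAY).astype(float)
def dark(u,v,r=6,th=60):
    w=g[v-r:v+r+1,u-r:u+r+1]; y,x=np.nonzero(w<th); return (x.mean()+u-r,y.mean()+v-r,len(x))
def measure(b):
    B=[]
    for u,v in b:
        d=dark(u,v); P=ray("top",d[:2],.045); B.append(P[:2]); print("ball",np.round(d,1),P.round(4))
    return np.array(B)
E
python3 - <<'E'
from m import *
cv2.imwrite("pics/crop0.png",cv2.resize(im[145:275,200:370],None,fx=4.6,fy=4.6,interpolation=cv2.INTER_CUBIC))
B=measure([(293,163),(361,183),(341,251),(272,231)])
print("centers",(B[0]+B[2])/2,(B[1]+B[3])/2)
for n in("pot_blue","pot_red","pot_yellow","pot_white"):
    pass
for u,v,z in((260,235,.159),(222,254,.186),(257,188,.145),(316,207,.075)): print(u,v,ray("top",(u,v),z).round(3))
E
```

```text
ball [292.8 163.2  16. ] [0.7329 0.0747 0.045 ]
ball [360.4 183.   16. ] [ 0.6695 -0.1545  0.045 ]
ball [341.3 250.8  17. ] [ 0.4403 -0.0925  0.045 ]
ball [270.7 231.4  30. ] [0.4999 0.1425 0.045 ]
centers [ 0.5865661  -0.00889698] [ 0.58473209 -0.0059739 ]
260 235 [0.477 0.167 0.159]
222 254 [0.415 0.277 0.186]
257 188 [0.627 0.183 0.145]
316 207 [ 0.58  -0.006  0.075]
```

View pics/crop0.png

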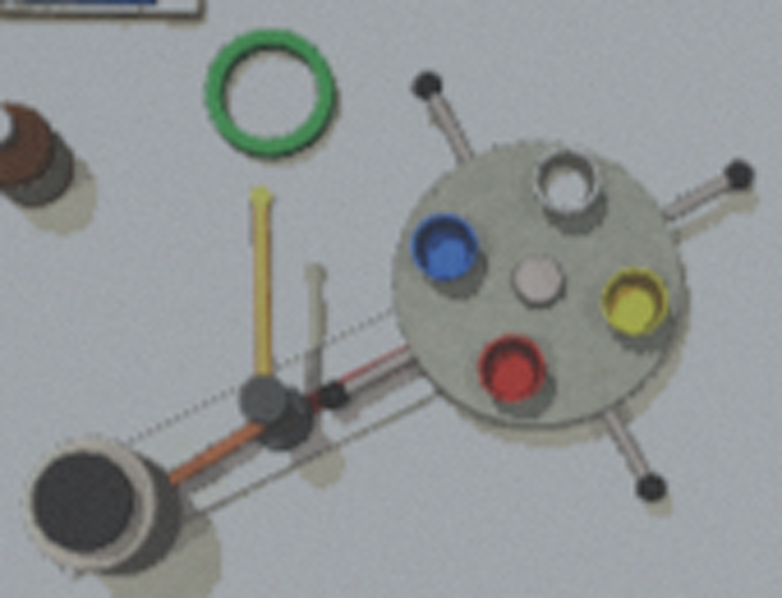

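The crop confirms this: the hub centre is at about (257.8,232), the cap at (217.8,253.7) and the fourth ball at (272.2,230.9). Blue has to turn roughly +47° anticlockwise.

```bash
cat > n.py <<'E'
from m import *
from scipy.optimize import least_squares
def fitwheel(B):
    B=np.array(B)[:,:2]
    # circle of radius .168, spokes at th+k*90
    def f(p):
        a=np.round((np.arctan2(*(B-p[:2]).T[::-1])-p[2])/(np.pi/2))*np.pi/2+p[2]
        return (B-p[:2]-.168*np.c_[np.cos(a),np.sin(a)]).ravel()
    a0=np.arctan2(*(B[0]-B.mean(0))[::-1])
    s=least_squares(f,[.586,-.008,a0]); return s.x,np.abs(s.fun).max()
def pot(name,cam="top"):
    hsv=cv2.cvtColor(im,cv2.COLOR_BGR2HSV)
E
python3 - <<'E'
from n import *
B=list(measure([(293,163),(361,183),(341,251)]))+[ray("top",(272.2,230.9),.045)[:2]]
p,e=fitwheel(B); print("wheel",p[:2],np.degrees(p[2]),e)
c=p[:2]; D=np.degrees
h=ray("top",(257.8,232),.159)[:2]; k=ray("top",(217.8,253.7),.186)[:2]; t=ray("top",(256.5,187.4),.148)[:2]
for n,q in(("hub",h),("cap",k),("tip",t)): print(n,q.round(4),np.linalg.norm(q-c),D(np.arctan2(*(q-c)[::-1])))
print("spout dir",D(np.arctan2(*(t-h)[::-1])),np.linalg.norm(t-h))
for n,u in(("blue",(444,247)),("white",(568,181)),("yellow",(635,301)),("red",(513,369))):
    q=ray("top",(u[0]/4.6+200,u[1]/4.6+145),.1)[:2]; print(n,q.round(4),np.linalg.norm(q-c),D(np.arctan2(*(q-c)[::-1])))
# red line points on plate
for u in((180,478),(250,436),(312,404),(405,349)): 
    q=ray("top",(u[0]/4.6+200,u[1]/4.6+145),.012)[:2]; print("line",q.round(4),D(np.arctan2(*(q-c)[::-1])))
s=arm.state(); print(s["t"],s["tool_pos"],s["tcp_rot"]); print(cv2.Rodrigues(np.array(s["tcp_rot"],float))[0].round(2))
E
```

```text
ball [292.7 163.3  16. ] [0.7326 0.0751 0.045 ]
ball [360.4 183.   16. ] [ 0.6695 -0.1547  0.045 ]
ball [341.2 250.6  18. ] [ 0.4408 -0.0923  0.045 ]
wheel [ 0.58616012 -0.00855403] 29.850252367656083 0.0008401144163865254
hub [0.4862 0.1742] 0.20828475696322463 118.67869416790576
cap [0.4155 0.2901] 0.34397080854410983 119.74978174847506
tip [0.6284 0.1841] 0.19721814579278682 77.63960750506894
spout dir 3.988668466605858 0.14251703172077798
blue [0.6026 0.0581] 0.06868682256341599 76.11590492379464
white [ 0.6518 -0.0286] 0.06858405346399145 -16.968625912718924
yellow [ 0.5669 -0.077 ] 0.07110835859939145 -105.7170920148901
red [0.5171 0.0079] 0.07095593547651162 166.61041179230676
line [0.4419 0.2493] 119.22232680449358
line [0.4737 0.1992] 118.43212886550305
line [0.4981 0.1545] 118.37067757635057
line [0.5402 0.0872] 115.66336767038209
1.0 [ 0.16947003 -0.65335724  0.20547997] [-3.11631856e+00 -3.97498790e-01 -5.46324198e-05]
[[ 0.97  0.25  0.  ]
 [ 0.25 -0.97  0.  ]
 [ 0.   -0.   -1.  ]]
```

Call:
send_rows:
  commands:
    - [1,0,0,0.03,0,0,0]
    - [1,0.05,0.05,0.03,0,0,0]
    - [1,0.1,0.1,0.03,0,0,0]
    - [1,0.14,0.14,0.03,0,0,0]
    - [1,0.18,0.18,0.03,0,0,0]
    - [1,0.22,0.22,0.03,0,0,0]
    - [1,0.26,0.26,0.03,0,0,0]
    - [1,0.3,0.3,0.03,0,0,0]
    - [1,0.34,0.34,0.03,0,0,0]
    - [1,0.38,0.38,0.03,0,0,0]
    - [1,0.42,0.42,0.03,0,0,0]
    - [1,0.42,0.42,0.03,0,0,0]
  squeeze: 5

```text
t: 2.5
tool_pos: [0.5923, -0.2286, 0.2351]
tcp_rot: [-3.113, -0.407, -0.001]
wrist_force: [-1.2, 0.2, 0.6]
finger_gap: 0.0004
finger_force: 0.0
```

Call:
send_rows:
  commands:
    - [1,0.015,0.043,0,0,0,7.5]
    - [1,0.031,0.086,0,0,0,15]
    - [1,0.031,0.086,-0.04,0,0,15]
    - [1,0.031,0.086,-0.08,0,0,15]
    - [1,0.031,0.086,-0.12,0,0,15]
    - [1,0.031,0.086,-0.15,0,0,15]
    - [1,0.031,0.086,-0.18,0,0,15]
    - [1,0.031,0.086,-0.205,0,0,15]
    - [1,0.031,0.086,-0.205,0,0,15]

```text
t: 3.62
tool_pos: [0.6189, -0.1479, 0.0289]
tcp_rot: [-3.037, -0.799, 0.005]
wrist_force: [-0.8, -0.8, 0.6]
finger_gap: 0.0006
finger_force: 0.0
```

Run:
```python
from h import *
s=arm.state(); print(s["t"],s["tool_pos"],s["tcp_rot"],np.round(s["wrist_force"],2))
c=np.array([.5862,-.0086]); T=np.array(s["tool_pos"][:2])
print("th  shift from now (contact pose off=14mm)")
for th in (-66,-60.2,-52,-44,-36,-28,-20,-16):
    a=np.radians(th); q=c+.135*np.array([np.cos(a),np.sin(a)])+.014*np.array([np.sin(a),-np.cos(a)]); print(th,(q-T).round(4),round(th+60.2,1))
```

```text
3.625 [ 0.61892713 -0.14793974  0.02892996] [-3.03702535 -0.79945804  0.0046721 ] [-0.79 -0.79  0.63]
th  shift from now (contact pose off=14mm)
-66 [0.0094 0.0103] -5.8
-60.2 [0.0222 0.0152] 0.0
-52 [0.0394 0.0243] 8.2
-44 [0.0547 0.0355] 16.2
-36 [0.0683 0.0487] 24.2
-28 [0.0799 0.0636] 32.2
-20 [0.0893 0.08  ] 40.2
-16 [0.0932 0.0887] 44.2
```

Call:
send_rows:
  commands:
    - [1,0.008,0.006,0,0,0,0]
    - [1,0.015,0.011,0,0,0,0]
    - [1,0.02,0.0145,0,0,0,0]
    - [1,0.0247,0.0171,0,0,0,2]
    - [1,0.0289,0.0192,0,0,0,4]
    - [1,0.0331,0.0214,0,0,0,6]
    - [1,0.0378,0.024,0,0,0,8]
    - [1,0.0417,0.0266,0,0,0,10]
    - [1,0.0456,0.0293,0,0,0,12]
    - [1,0.0494,0.0321,0,0,0,14]
    - [1,0.0531,0.035,0,0,0,16]
    - [1,0.0531,0.035,0,0,0,16]

```text
t: 5.12
tool_pos: [0.6739, -0.1118, 0.0305]
tcp_rot: [-2.896, -1.217, -0.001]
wrist_force: [-0.1, 0.5, -0.1]
finger_gap: 0.0008
finger_force: 0.0
```

Run:
```python
from n import *
s=arm.state(); print(s["t"],s["tool_pos"],s["tcp_rot"],np.round(s["wrist_force"],2))
cv2.imwrite("pics/crop1.png",cv2.resize(im[145:275,220:390],None,fx=4.6,fy=4.6,interpolation=cv2.INTER_CUBIC))
```

```text
5.175 [ 0.67373716 -0.11207705  0.03047565] [-2.89653089e+00 -1.21588297e+00 -5.27403487e-04] [ 0.6  -0.59  0.09]
```

View pics/crop1.png

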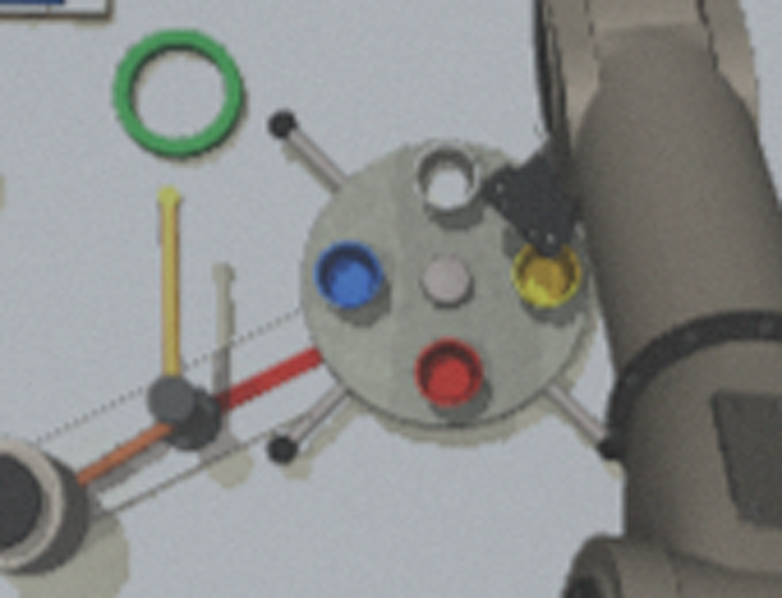

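The push works: the pots are undisturbed and the gripper body clears them. The visible balls are at full-image pixels (281,172) and (281,243).

```bash
cat >> n.py <<'E'
def ang(uvs):
    c=np.array([.5862,-.0086]); out=[]
    for u,v in uvs:
        d=dark(u,v); q=ray("top",d[:2],.045)[:2]-c; out.append((round(np.degrees(np.arctan2(q[1],q[0])),2),round(np.hypot(*q),4),d[2]))
    return out
E
python3 - <<'E'
from n import *
print(ang([(281,172),(281,243)]))
c=np.array([.5862,-.0086]);T=np.array([.6736,-.1124])
for off in(.014,):
  for th in range(-44,-13,2):
    a=np.radians(th); q=c+.135*np.array([np.cos(a),np.sin(a)])+off*np.array([np.sin(a),-np.cos(a)]); print(th,(q-T).round(4))
E
```

```text
[(np.float64(46.37), np.float64(0.1695), 15), (np.float64(136.42), np.float64(0.1686), 15)]
-44 [-0. -0.]
-42 [0.0036 0.0031]
-40 [0.007  0.0063]
-38 [0.0104 0.0097]
-36 [0.0136 0.0131]
-34 [0.0167 0.0167]
-32 [0.0197 0.0204]
-30 [0.0225 0.0242]
-28 [0.0252 0.0281]
-26 [0.0278 0.032 ]
-24 [0.0302 0.0361]
-22 [0.0325 0.0402]
-20 [0.0347 0.0445]
-18 [0.0367 0.0488]
-16 [0.0385 0.0531]
-14 [0.0402 0.0576]
```

Call:
send_rows:
  commands:
    - [1,0.0036,0.0031,0,0,0,2]
    - [1,0.007,0.0063,0,0,0,4]
    - [1,0.0104,0.0097,0,0,0,6]
    - [1,0.0136,0.0131,0,0,0,8]
    - [1,0.0167,0.0167,0,0,0,10]
    - [1,0.0197,0.0204,0,0,0,12]
    - [1,0.0225,0.0242,0,0,0,14]
    - [1,0.0252,0.0281,0,0,0,16]
    - [1,0.0278,0.032,0,0,0,18]
    - [1,0.0302,0.0361,0,0,0,20]
    - [1,0.0325,0.0402,0,0,0,22]
    - [1,0.0325,0.0402,0,0,0,22]

```text
t: 6.72
tool_pos: [0.7061, -0.0714, 0.0304]
tcp_rot: [-2.61, -1.748, -0.0]
wrist_force: [-0.4, 0.0, 0.1]
finger_gap: 0.0005
finger_force: 0.0
```

Run:
```python
from n import *
c=np.array([.5862,-.0086])
for b in (66,68,70):
  uv=[tuple(np.round(proj("top",[[*(c+.168*np.array([np.cos(np.radians(t)),np.sin(np.radians(t))])),.045]])[0]).astype(int)) for t in(b,b+90)]
  print(uv,ang(uv))
r=models.cut_out("pot_blue","top")[0];y,x=np.nonzero(r["region"]);print(r["score"],(x.mean(),y.mean()))
s=arm.state();print(s["tool_pos"],np.round(s["wrist_force"],2))
cv2.imwrite("pics/crop2.png",cv2.resize(im[145:275,220:390],None,fx=4.6,fy=4.6,interpolation=cv2.INTER_CUBIC))
```

```text
[(np.int64(271), np.int64(186)), (np.int64(295), np.int64(252))] [(np.float64(68.4), np.float64(0.1688), 13), (np.float64(158.39), np.float64(0.1681), 18)]
[(np.int64(271), np.int64(187)), (np.int64(297), np.int64(253))] [(np.float64(68.4), np.float64(0.1688), 13), (np.float64(158.39), np.float64(0.1681), 18)]
[(np.int64(270), np.int64(189)), (np.int64(298), np.int64(254))] [(np.float64(68.4), np.float64(0.1688), 13), (np.float64(158.39), np.float64(0.1681), 18)]
0.66 (np.float64(296.7602339181287), np.float64(212.0233918128655))
[ 0.70593415 -0.07194043  0.03038404] [0.19 0.54 0.19]
```

Run:
```python
from n import *
c=np.array([.5862,-.0086])
acc=np.mean([read_camera("top").astype(float) for _ in range(4)],0)
w=acc[...,2]-np.maximum(acc[...,0],acc[...,1])
m=np.zeros(w.shape,bool); m[215:262,222:292]=True; m&=w>22
ys,xs=np.nonzero(m); keep=[]
P=np.array([ray("top",(x,y),.012)[:2] for x,y in zip(xs,ys)]); W=w[ys,xs]
d=P-c; u=np.array([np.cos(np.radians(119.2)),np.sin(np.radians(119.2))]); s=d@u; l=d@np.array([-u[1],u[0]])
k=abs(l)<.012; print(k.sum())
for lo in np.arange(.1,.32,.02):
    q=k&(s>=lo)&(s<lo+.02)
    if q.sum(): print(lo.round(2),q.sum(),np.average(l[q],weights=W[q]).round(4))
a=np.polyfit(s[k],l[k],1,w=np.sqrt(W[k]));print(a,"dir via c:",119.2+np.degrees(np.average(l[k]/s[k],weights=W[k])))
z=acc[175:275,200:310].clip(0,255).astype(np.uint8)
cv2.imwrite("pics/crop3.png",cv2.resize(z,None,fx=6,fy=6,interpolation=cv2.INTER_CUBIC))
```

```text
173
0.1 21 -0.0038
0.12 28 -0.0039
0.14 26 -0.0043
0.16 23 -0.0044
0.18 8 -0.0048
0.22 10 -0.0076
0.24 18 -0.0069
0.26 20 -0.0057
0.28 17 -0.0044
0.3 2 -0.0045
[-0.01223175 -0.00247217] dir via c: 117.61081061664282
```

View pics/crop3.png

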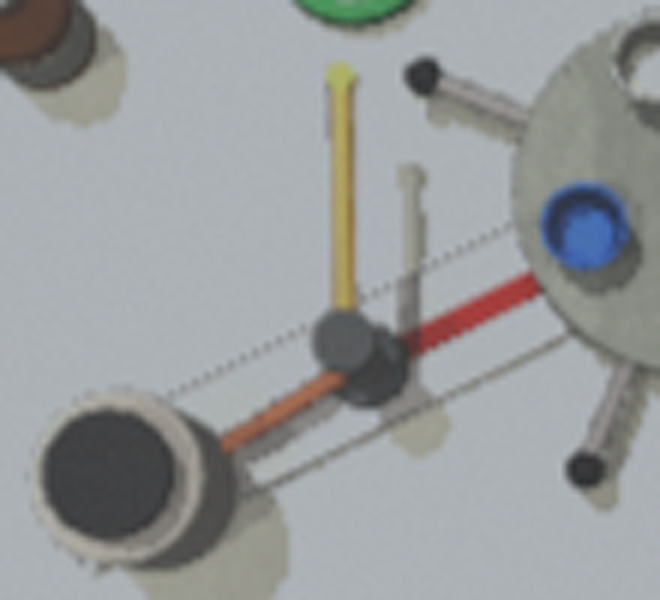

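The red line proper runs from about (268,233) to (290,222) in the full image. The orange stretch beyond the post is a raised pipe, so I'll leave it out. I'll cross-check the line's direction with the plate edges and the second camera.

Run:
```python
from n import *
c=np.array([.5862,-.0086]); A=np.radians(119.2);u=np.array([np.cos(A),np.sin(A)]);v=np.array([-u[1],u[0]])
def rep(n,cam,uv,z):
    d=ray(cam,uv,z)[:2]-c; print(n,cam,"s %.4f l %.4f ang %.2f"%(d@u,d@v,119.2+np.degrees(np.arctan2(d@v,d@u))))
for n,p,z in(("up",(170,397),.012),("up",(510,230),.012),("lo",(245,490),.006),("lo",(565,340),.006),("line",(410,350),.012),("line",(540,285),.012),("hub",(344,340),.159),("cap",(113,472),.186)):
    rep(n,"top",(p[0]/6+199.5+1/12-.0,p[1]/6+174.5+1/12),z)
acc=np.mean([read_camera("scene").astype(float) for _ in range(4)],0).clip(0,255).astype(np.uint8)
cv2.imwrite("pics/crop4.png",cv2.resize(acc[75:265,250:450],None,fx=3,fy=3,interpolation=cv2.INTER_CUBIC)[:, :])
for n,P in(("boss",[*c,.075]),("hubtop",[*(c+.21*u),.159]),("captop",[*(c+.345*u),.186]),("line.11",[*(c+.11*u),.012]),("line.19",[*(c+.19*u),.012])):
    q=proj("scene",[P])[0]; print(n,q.round(1),((q-[250,75])*3).round(0))
```

```text
up top s 0.3163 l -0.0422 ang 111.61
up top s 0.1038 l -0.0362 ang 99.98
lo top s 0.3034 l 0.0235 ang 123.62
lo top s 0.1054 l 0.0333 ang 136.72
line top s 0.1852 l -0.0023 ang 118.50
line top s 0.1034 l -0.0004 ang 118.97
hub top s 0.2097 l -0.0052 ang 117.77
cap top s 0.3418 l 0.0030 ang 119.70
boss [312.  213.1] [186. 414.]
hubtop [333.9 134.4] [252. 178.]
captop [346.9  92.6] [291.  53.]
line.11 [322.9 192.2] [219. 351.]
line.19 [330.4 170.4] [241. 286.]
```

View pics/crop4.png

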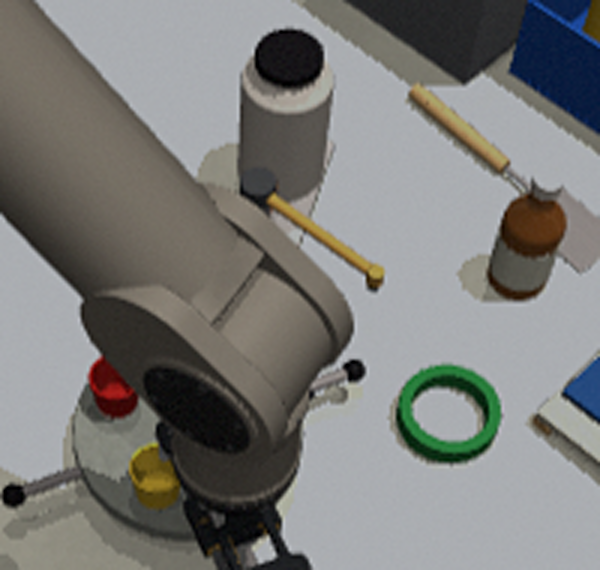

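Run:
```python
from n import *
c=np.array([.5862,-.0086]); A=np.radians(119.2);u=np.array([np.cos(A),np.sin(A)]);v=np.array([-u[1],u[0]])
def rep(n,cam,uv,z):
    d=ray(cam,uv,z)[:2]-c; print(n,cam,z,"s %.4f l %.4f ang %.2f"%(d@u,d@v,119.2+np.degrees(np.arctan2(d@v,d@u))))
for z in(.15,.165,.175): rep("tankring","top",(120/6+199.58,478/6+174.58),z)
for z in(.17,.186): rep("cap","top",(113/6+199.58,472/6+174.58),z)
for z in(.152,.159): rep("hub","scene",(260/3+249.67,178/3+74.67),z)
for z in(.175,.186): rep("cap","scene",(289/3+249.67,55/3+74.67),z)
# brightness profile across the plate between post and wheel, objective red line and dark edges
acc=np.mean([read_camera("top").astype(float) for _ in range(6)],0)
M=acc.astype(np.float32); L=np.arange(-.05,.0501,.0025)
S=np.arange(.115,.165,.004)
red=[];gr=[]
for l in L:
    uv=proj("top",[[*(c+s*u+l*v),.012] for s in S]).astype(np.float32)
    val=cv2.remap(M,uv[:,0].reshape(1,-1),uv[:,1].reshape(1,-1),cv2.INTER_LINEAR)[0].mean(0); red.append(val[2]-val[0]); gr.append(val.mean())
for l,r,g_ in zip(L,red,gr): print(round(l*1000,1),round(float(r),1),round(float(g_),1))
```

```text
tankring top 0.15 s 0.3444 l 0.0027 ang 119.66
tankring top 0.165 s 0.3426 l 0.0046 ang 119.98
tankring top 0.175 s 0.3414 l 0.0059 ang 120.19
cap top 0.17 s 0.3438 l 0.0009 ang 119.35
cap top 0.186 s 0.3418 l 0.0030 ang 119.70
hub scene 0.152 s 0.2187 l -0.0048 ang 117.95
hub scene 0.159 s 0.2132 l -0.0060 ang 117.59
cap scene 0.175 s 0.3528 l 0.0041 ang 119.87
cap scene 0.186 s 0.3426 l 0.0021 ang 119.55
-50.0 -4.4 166.4
-47.5 -4.8 166.8
-45.0 -5.5 168.4
-42.5 -6.2 165.2
-40.0 -5.0 155.6
-37.5 -4.7 156.9
-35.0 -6.5 167.0
-32.5 -8.6 173.8
-30.0 -9.4 175.7
-27.5 -9.4 176.2
-25.0 -9.4 176.4
-22.5 -9.3 176.6
-20.0 -9.2 176.8
-17.5 -9.1 177.0
-15.0 -4.3 173.1
-12.5 21.0 153.2
-10.0 62.1 122.2
-7.5 93.0 99.7
-5.0 99.7 95.0
-2.5 99.7 95.1
0.0 88.9 97.8
2.5 55.2 119.1
5.0 14.0 152.9
7.5 -4.4 171.8
10.0 -9.6 176.8
12.5 -9.7 177.2
15.0 -9.7 177.2
17.5 -9.7 177.2
20.0 -9.6 177.1
22.5 -9.6 177.0
25.0 -9.4 176.9
27.5 -6.8 171.3
30.0 -1.6 151.2
32.5 1.7 141.5
35.0 -2.9 156.5
37.5 -7.7 172.2
40.0 -9.6 177.0
42.5 -9.6 176.9
45.0 -9.7 177.0
47.5 -9.8 177.2
50.0 -9.9 177.1
```

Two measures agree that the station direction is about 117.7°: the red line with the plate edges, and the hub seen from both cameras. The wheel target is therefore 72.7°, so it needs another 4.3°.

Call:
send_rows:
  commands:
    - [1,0.0012,0.0023,0,0,0,1]
    - [1,0.0024,0.0047,0,0,0,2]
    - [1,0.0035,0.007,0,0,0,3]
    - [1,0.0045,0.0092,0,0,0,4.3]
    - [1,0.0045,0.0092,0,0,0,4.3]
    - [1,0.0045,0.0092,0,0,0,4.3]

```text
t: 8.43
tool_pos: [0.7105, -0.0628, 0.0305]
tcp_rot: [-2.544, -1.843, -0.0]
wrist_force: [-0.1, 0.0, -0.4]
finger_gap: 0.0003
finger_force: 0.0
```

```bash
cat > chk.py <<'E'
from n import *
c=np.array([.5862,-.0086])
uv=[tuple(int(round(k)) for k in proj("top",[[*(c+.168*np.array([np.cos(np.radians(t)),np.sin(np.radians(t))])),.045]])[0]) for t in(72.5,162.5,252.5)]
print(uv,ang(uv))
hsv=cv2.cvtColor(im,cv2.COLOR_BGR2HSV); m=cv2.inRange(hsv,(100,120,40),(130,255,255)); w=np.zeros_like(m); w[190:235,280:320]=m[190:235,280:320]
(x,y),r=cv2.minEnclosingCircle(np.argwhere(w)[:,::-1].astype(np.float32))
q=ray("top",(x,y),.098)[:2]; d=q-c; print("blue",q.round(4),np.hypot(*d).round(4),np.degrees(np.arctan2(d[1],d[0])).round(2),r)
s=arm.state();print(s["t"],s["tool_pos"],np.round(s["wrist_force"],2))
E
python3 chk.py
```

```text
[(269, 191), (301, 254), (364, 223)] [(np.float64(72.45), np.float64(0.1688), 14), (np.float64(162.81), np.float64(0.1675), 18), (np.float64(nan), np.float64(nan), 0)]
blue [0.5546 0.0523] 0.0686 117.44 6.800835609436035
8.475 [ 0.71049537 -0.06285232  0.03046888] [-0.11 -0.36  0.15]m.py:5: RuntimeWarning: Mean of empty slice.
  w=g[v-r:v+r+1,u-r:u+r+1]; y,x=np.nonzero(w<th); return (x.mean()+u-r,y.mean()+v-r,len(x))
  ret = ret.dtype.type(ret / rcount)
```

Call:
send_rows:
  commands:
    - [1,-0.004,-0.012,0,0,0,0]
    - [1,-0.009,-0.029,0,0,0,0]
    - [1,-0.009,-0.029,0.03,0,0,0]
    - [1,-0.009,-0.029,0.08,0,0,0]
    - [1,-0.009,-0.029,0.13,0,0,0]
    - [1,-0.009,-0.029,0.18,0,0,0]
    - [1,-0.009,-0.029,0.2,0,0,0]
    - [1,-0.03,0.02,0.2,0,0,5]
    - [1,-0.05,0.07,0.2,0,0,10]
    - [1,-0.07,0.12,0.2,0,0,15]
    - [1,-0.09,0.17,0.2,0,0,20]
    - [1,-0.11,0.22,0.2,0,0,20]

```text
t: 9.98
tool_pos: [0.5996, 0.1571, 0.2298]
tcp_rot: [-2.185, -2.257, 0.002]
wrist_force: [1.1, 0.0, -0.6]
finger_gap: 0.0008
finger_force: 0.0
```

Call:
send_rows:
  commands:
    - [1,-0.012,0.035,0,0,0,0]
    - [1,-0.024,0.065,0,0,0,0]
    - [1,-0.024,0.065,0,0,0,0]

```text
t: 10.35
tool_pos: [0.5753, 0.2237, 0.23]
tcp_rot: [-2.181, -2.26, 0.001]
wrist_force: [-0.1, -0.8, 0.2]
finger_gap: 0.0003
finger_force: 0.0
```

```bash
python3 chk.py 2>/dev/null
python3 - <<'E'
from h import *
s=arm.state(); T=np.array(s["tool_pos"]); print(T,s["tcp_rot"],s["joint_pos"])
pv=np.array([.4886,.1773])
for off in (.04,.014):
  for th in ((2.8,) if off==.04 else (2.8,0,-5,-10,-15,-20,-25,-30,-35,-40,-45,-50,-55,-60,-62.3)):
    a=np.radians(th); q=pv+.09*np.array([np.cos(a),np.sin(a)])+off*np.array([-np.sin(a),np.cos(a)]); print(off,th,q.round(4),(q-T[:2]).round(4))
im=read_camera("top");cv2.imwrite("pics/crop5.png",cv2.resize(im[145:275,200:370],None,fx=4.6,fy=4.6,interpolation=cv2.INTER_CUBIC))
E
```

```text
[(269, 191), (301, 254), (364, 223)] [(np.float64(72.72), np.float64(0.1691), 19), (np.float64(162.91), np.float64(0.1651), 92), (np.float64(-107.54), np.float64(0.1683), 15)]
blue [0.5538 0.0533] 0.0699 117.63 6.81597900390625
10.4 [0.57613817 0.22189869 0.22987581] [ 0.64 -0.29 -0.49]
[0.57613817 0.22189869 0.22987581] [-2.18412991e+00 -2.25770472e+00  1.39754973e-03] [ 0.02849634  0.38062269 -0.6461119   1.68011996  0.2458612   1.16440473
 -0.64827145]
0.04 2.8 [0.5765 0.2216] [ 0.0004 -0.0002]
0.014 2.8 [0.5778 0.1957] [ 0.0017 -0.0262]
0.014 0 [0.5786 0.1913] [ 0.0025 -0.0306]
0.014 -5 [0.5795 0.1834] [ 0.0033 -0.0385]
0.014 -10 [0.5797 0.1755] [ 0.0035 -0.0464]
0.014 -15 [0.5792 0.1675] [ 0.003  -0.0544]
0.014 -20 [0.578  0.1597] [ 0.0018 -0.0622]
0.014 -25 [0.5761 0.152 ] [-0.0001 -0.0699]
0.014 -30 [0.5735 0.1444] [-0.0026 -0.0775]
0.014 -35 [0.5704 0.1371] [-0.0058 -0.0848]
0.014 -40 [0.5665 0.1302] [-0.0096 -0.0917]
0.014 -45 [0.5621 0.1236] [-0.014  -0.0983]
0.014 -50 [0.5572 0.1174] [-0.019  -0.1045]
0.014 -55 [0.5517 0.1116] [-0.0244 -0.1103]
0.014 -60 [0.5457 0.1064] [-0.0304 -0.1155]
0.014 -62.3 [0.5428 0.1041] [-0.0333 -0.1178]
```

View pics/crop5.png

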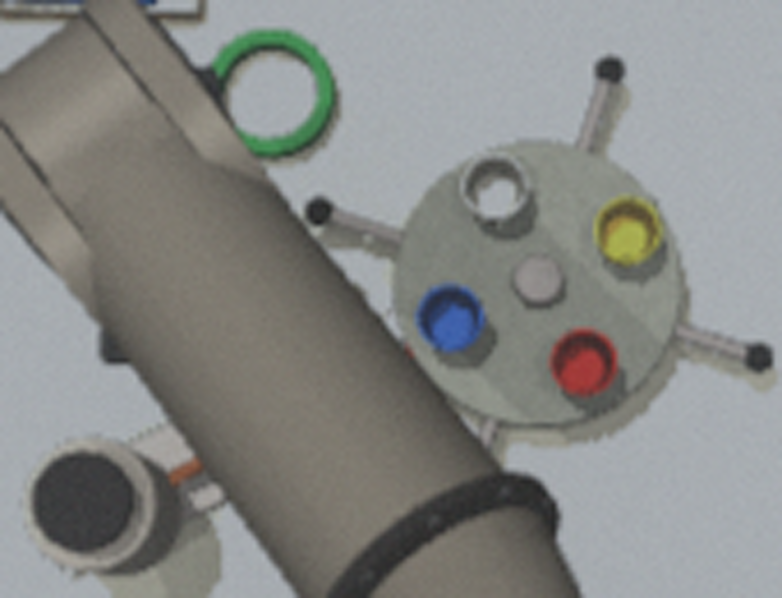

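The blue pot is at 117.6°, on the line, and all the pots are standing. Next I lower beside the spout and push.

Call:
send_rows:
  commands:
    - [1,0,0,-0.03,0,0,0]
    - [1,0,0,-0.07,0,0,0]
    - [1,0,0,-0.1,0,0,0]
    - [1,0,0,-0.1,0,0,0]
    - [1,0.001,-0.012,-0.1,0,0,0]
    - [1,0.0015,-0.021,-0.1,0,0,0]
    - [1,0.002,-0.0265,-0.1,0,0,0]
    - [1,0.0025,-0.0306,-0.1,0,0,-2]
    - [1,0.003,-0.0345,-0.1,0,0,-4.5]
    - [1,0.0033,-0.0385,-0.1,0,0,-7]
    - [1,0.0034,-0.0425,-0.1,0,0,-9.5]
    - [1,0.0035,-0.0464,-0.1,0,0,-12]

```text
t: 11.95
tool_pos: [0.58, 0.1755, 0.1304]
tcp_rot: [-2.412, -2.012, 0.0]
wrist_force: [0.1, 1.7, 0.6]
finger_gap: 0.0007
finger_force: 0.7
```

```bash
python3 chk.py 2>/dev/null
python3 - <<'E'
from h import *
for r in models.cut_out("spout","scene")[:2]: print(r["score"],r["bbox"])
im=read_camera("scene");cv2.imwrite("pics/crop6.png",cv2.resize(im[75:265,230:450],None,fx=3,fy=3,interpolation=cv2.INTER_CUBIC))
E
```

```text
[(269, 191), (301, 254), (364, 223)] [(np.float64(nan), np.float64(nan), 0), (np.float64(156.93), np.float64(0.1572), 25), (np.float64(-107.55), np.float64(0.1686), 14)]
blue [0.5581 0.041 ] 0.0571 119.54 4.743516445159912
12.0 [0.57997928 0.17489603 0.13039576] [0.56 0.29 0.27]
0.59 [329.7, 131.8, 48.0, 37.7]
0.2 [247.0, 193.8, 123.9, 68.9]
```

View pics/crop6.png

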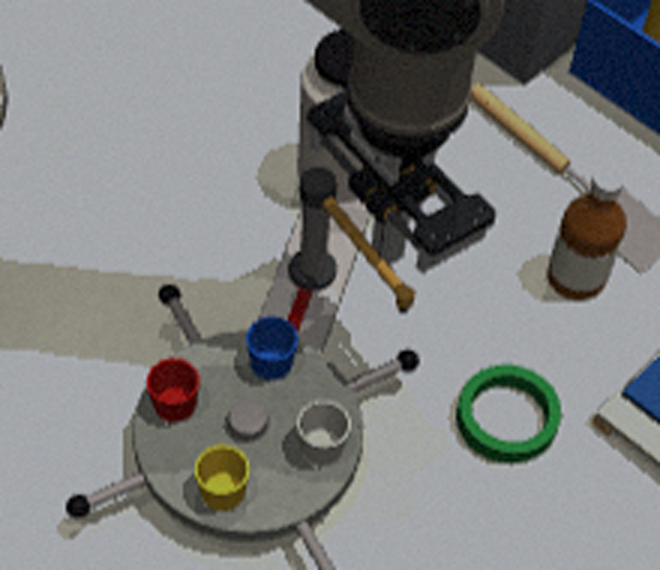

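The spout is moving under about 1.7 N, and the blue pot lines up with the red line. I'll keep pushing.

Call:
send_rows:
  commands:
    - [1,-0.0001,-0.004,0,0,0,-2.5]
    - [1,-0.0005,-0.008,0,0,0,-5]
    - [1,-0.001,-0.012,0,0,0,-7.5]
    - [1,-0.0017,-0.0158,0,0,0,-10]
    - [1,-0.0026,-0.0197,0,0,0,-12.5]
    - [1,-0.0036,-0.0235,0,0,0,-15]
    - [1,-0.0048,-0.0273,0,0,0,-17.5]
    - [1,-0.0061,-0.0311,0,0,0,-20]
    - [1,-0.0077,-0.0348,0,0,0,-22.5]
    - [1,-0.0093,-0.0384,0,0,0,-25]
    - [1,-0.0112,-0.0419,0,0,0,-27.5]
    - [1,-0.0131,-0.0453,0,0,0,-30]

```text
t: 13.6
tool_pos: [0.5668, 0.1301, 0.1305]
tcp_rot: [-2.851, -1.32, -0.0]
wrist_force: [0.6, 2.2, 0.1]
finger_gap: 0.0006
finger_force: 0.7
```

Call:
send_rows:
  commands:
    - [1,-0.0021,-0.0034,0,0,0,-2.5]
    - [1,-0.0044,-0.0066,0,0,0,-5]
    - [1,-0.0068,-0.0098,0,0,0,-7.5]
    - [1,-0.0094,-0.0128,0,0,0,-10]
    - [1,-0.012,-0.0158,0,0,0,-12.5]
    - [1,-0.0148,-0.0186,0,0,0,-15]

```text
t: 14.35
tool_pos: [0.5519, 0.1116, 0.1305]
tcp_rot: [-2.999, -0.936, 0.0]
wrist_force: [0.4, 1.6, -0.3]
finger_gap: 0.0005
finger_force: 0.7
```

Call:
send_rows:
  commands:
    - [1,-0.0012,-0.001,0,0,0,-1]
    - [1,-0.0024,-0.002,0,0,0,-2]
    - [1,-0.0036,-0.003,0,0,0,-3]
    - [1,-0.0048,-0.0041,0,0,0,-4]
    - [1,-0.006,-0.005,0,0,0,-5]

```text
t: 14.98
tool_pos: [0.5462, 0.1066, 0.1305]
tcp_rot: [3.036, 0.807, 0.0]
wrist_force: [3.5, -1.3, 0.1]
finger_gap: 0.0006
finger_force: 0.7
```

Call:
send_rows:
  commands:
    - [1,-0.0012,-0.001,0,0,0,-1]
    - [1,-0.0018,-0.0015,0,0,0,-1.5]

```text
t: 15.22
tool_pos: [0.5446, 0.1053, 0.1306]
tcp_rot: [-3.046, -0.768, -0.001]
wrist_force: [5.5, 0.7, -3.4]
finger_gap: 0.0007
finger_force: 2.6
```

Call:
send_rows:
  commands:
    - [1,-0.0009,-0.0006,0,0,0,-0.7]
    - [1,-0.0009,-0.0006,0,0,0,-0.7]

```text
t: 15.48
tool_pos: [0.5446, 0.1052, 0.1307]
tcp_rot: [-3.05, -0.75, -0.004]
wrist_force: [8.6, 3.1, -6.1]
finger_gap: 0.0004
finger_force: 4.7
```

Call:
send_rows:
  commands:
    - [1,-0.0009,-0.0006,0,0,0,0]
    - [1,-0.0009,-0.0006,0,0,0,0]

```text
t: 15.72
tool_pos: [0.5445, 0.1052, 0.1308]
tcp_rot: [-3.05, -0.75, -0.007]
wrist_force: [14.8, 5.1, -11.4]
finger_gap: 0.0008
finger_force: 7.6
```

Run:
```python
from h import *
s=arm.state(); print(s["t"],s["tool_pos"],np.round(s["wrist_force"],2))
```

```text
15.725 [0.54448434 0.10515466 0.13078778] [ 14.82   5.09 -11.44]
```

The tool has stalled at the stop. Now I'll back off and lift clear.

Call:
send_rows:
  commands:
    - [1,0.006,0.004,0,0,0,0]
    - [1,0.018,0.011,0,0,0,0]
    - [1,0.035,0.02,0,0,0,0]
    - [1,0.035,0.02,0.04,0,0,0]
    - [1,0.035,0.02,0.09,0,0,0]
    - [1,0.035,0.02,0.13,0,0,0]
    - [1,0.07,0.06,0.14,0,0,0]
    - [1,0.1,0.1,0.14,0,0,0]
    - [1,0.13,0.14,0.14,0,0,0]
    - [1,0.16,0.18,0.14,0,0,0]
    - [1,0.18,0.21,0.14,0,0,0]
    - [1,0.18,0.21,0.14,0,0,0]

```text
t: 17.23
tool_pos: [0.7224, 0.3174, 0.2684]
tcp_rot: [-3.049, -0.754, 0.004]
wrist_force: [-1.4, 0.1, 0.1]
finger_gap: 0.0003
finger_force: 0.0
```

```bash
python3 chk.py 2>/dev/null
python3 - <<'E'
from h import *
a=read_camera("top")[170:270,200:340];b=read_camera("scene")[110:265,240:400]
a=cv2.resize(a,(560,400),interpolation=cv2.INTER_CUBIC)
cv2.imwrite("pics/end.png",a);cv2.imwrite("pics/end2.png",cv2.resize(b,None,fx=3.5,fy=3.5,interpolation=cv2.INTER_CUBIC))
E
```

```text
[(269, 191), (301, 254), (364, 223)] [(np.float64(75.24), np.float64(0.1672), 89), (np.float64(nan), np.float64(nan), 0), (np.float64(-107.69), np.float64(0.1677), 12)]
blue [0.5537 0.0539] 0.0704 117.45 6.731555938720703
17.275 [0.72236831 0.31554874 0.26900199] [ 0.54 -0.31  0.  ]
```

View pics/end.png

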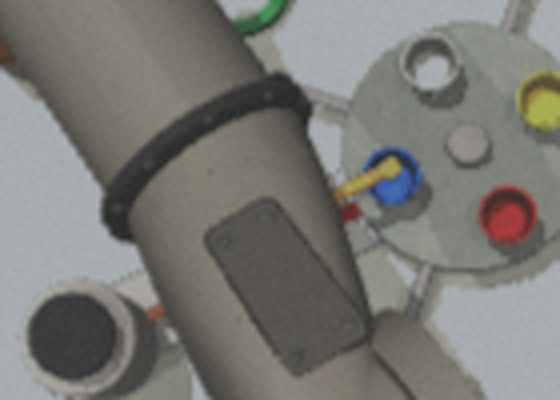

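View pics/end2.png

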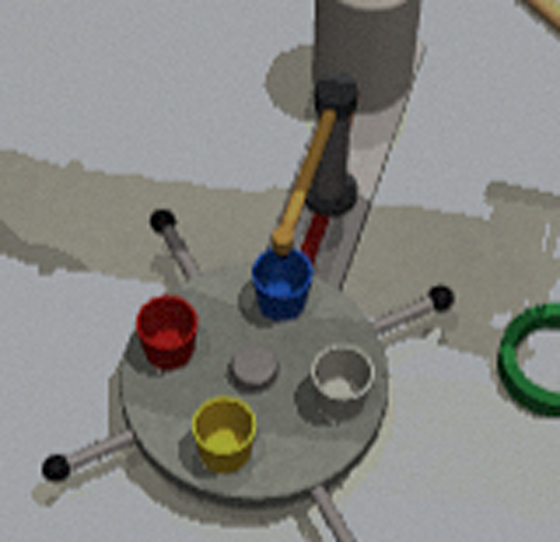

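The spout is home with its outlet above the blue pot, from (297,211) in the top view. I'll check that in numbers.

Run:
```python
from h import *
c=np.array([.5862,-.0086])
im=np.mean([read_camera("top").astype(float) for _ in range(4)],0)
w=im[...,2]-im[...,0]; m=np.zeros(w.shape,bool); m[204:225,284:304]=True; m&=(w>15)&(im[...,1]-im[...,0]>10)
ys,xs=np.nonzero(m); P=np.array([ray("top",(x,y),.15)[:2] for x,y in zip(xs,ys)])
d=P-c; A=np.radians(117.6);u=np.array([np.cos(A),np.sin(A)]);v=np.array([-u[1],u[0]]); s=d@u;l=d@v
for lo in np.arange(.05,.12,.01):
    q=(s>=lo)&(s<lo+.01)
    if q.any(): print(lo.round(2),q.sum(),l[q].mean().round(4))
print("smin",s.min())
```

```text
0.06 10 -0.0012
0.07 15 -0.0006
0.08 14 -0.0005
0.09 13 -0.0005
0.1 14 0.0007
0.11 12 0.0009
smin 0.06321321578312593
```

```bash
python3 -c "
from rig import ticket; print(ticket.sign_off())"
```

```text
the job is handed in; nothing more can be done
None
```

The blue pot stands at the red line (measured about 117.5° against the line's 117.6°), the spout is against its stop with its outlet over the pot to within about 1 mm, and the job was handed in at about 17.5 s with the arm clear.

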